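# Pump up the pressure filter until its indicator pin stands out

## Robot

A 6-joint arm with a two-finger parallel gripper is mounted at the origin on the work surface. World frame = base frame: x ahead of the robot, y to its left, z up, the work surface at z = 0. Lengths are in m, angles in rad, forces in N, time in s.
With the tool pointing down it reaches from about 0.225 to 0.725 m from the base axis. Payload 3.1 kg.
Tool frame: the origin (TCP) lies between the finger pads; the fingertips stand 8 mm ahead of it and the grasp point (between the pads) lies 11 mm behind it; z points along the fingers, y is the line along which they close (so a half turn about z gives the same grasp; the last joint's range is limited). The gripper opens to 85 mm and grips with 20 to 120 N. Pads are 22 mm wide; open, the fingers measure 114 mm over their backs; the gripper's body (76 mm by 85 mm) begins 54 mm behind the grasp point. The pads swing forward as they close: fully open they stand 13 mm farther back than shut.
Start: joints at [1.086, 0.048, 0.099, 1.622, 0, 1.443], TCP at [0.183, 0.492, 0.239] pointing down, gripper open.
Joint ranges: [-2.91, 2.91], [-0.99, 1.94], [-1.21, 1.42], [-2.12, 2.29], [-1.49, 1.47], [-3.14, 3.14]. Speed limits (rad/s): [2.79, 2.79, 3.14, 3.14, 3.14, 3.14].

## Interface

Orientations are given as [roll, pitch, yaw] about the fixed x, y, z axes, in that order (R = Rz(yaw) Ry(pitch) Rx(roll)).
In Python, from workcell import manip gives the robot as it stands.
- The arm moves only by the tool carry_out, never from a script. Its argument "plan" is a list of rows, each an object of numbers: "gripper": the opening, from -1 (shut) to 1 (fully open); "dx", "dy", "dz": the shift along the world's x, y, z in cm; "twist": the turn about the world's z in rad. In form: [{"gripper": .., "dx": .., "dy": .., "dz": .., "twist": ..}, ...]. A call has 1 to 12 rows; each row shifts and turns the commanded pose from where the row before left it; what a row does not reach is not made up. A row lasts 1/8 s, in which the tool goes at most 62.5 mm and 10.7 degrees, less where a joint would pass 70% of its speed; a pose out of reach is approached as far as the arm can. A call is refused whole if a number of a shift passes 6.25 or a number of a turn 0.188, either way. A call with a gripper value outside its range is refused whole. The fingers move at their own pace and stop on an object; the grip force is fixed at half the most. Time passes only in rows, so rows that do not move let the fingers close. It gives the time, the measured TCP pose, the force, the opening and the grip force at its end, in the units of the state.
- manip.state(): the state, without advancing time (a new reading comes with each control period).
- manip.capture(name): name is "scene" or "top" or "wrist"; returns the picture (420x560x3 uint8, red, green, blue); there is no depth.
- manip.camera_model(name): a dict with "fx", "fy", "cx", "cy" (pixels), "k1" (the pictures are not rectified: a ray, as slopes to the right and down, at radius r is drawn at 1 + k1 r^2 times it, then the intrinsics apply), "R" (3x3) and "t" (3): a world point X has camera coordinates R X + t; the wrist camera has in their place "mount" (4x4, takes a point from camera to tool coordinates, whose origin is the TCP and whose axes are the flange's). Camera axes: x right, y down, z forward; pixel columns grow to the right and rows downward; lengths in m; the calibration is good to about 2 mm. A picture is of the moment at which its call begins: read the wrist's pose just before it. camera_model takes no time and is no camera call.
- manip.hand_in(): hands the job in; it is judged then, once.
The state is a dict: "t": time; "joint_positions": joint angles; "dq": joint speeds; "tau": joint torques, N m; "position": TCP position; "orientation": TCP orientation; "ft_force": force on the tool from outside, world axes, zero at the start; "ft_torque": the same for the moment, N m; "opening": finger opening in m; "finger_force": force on a finger pad.
Only numpy, scipy, OpenCV 4.12 (cv2) and the standard library are available. Lean on these libraries where they do the work, as an engineer would, in place of code of your own. Each camera call takes 0.05 s, during which the arm holds its last target. There are 200 camera calls.

## Task

Charge the bench-top pressure filter: push the black mushroom plunger of its hand pump down with the fingertips and let it spring back up, again and again with full strokes, until the steel indicator pin on the thinner barrel beside it has popped fully out; then leave the plunger up. Only push the plunger: do not touch the pin, and leave the glassware and bottle around the pump where they stand.

Things in the scene. Friction and masses are not known exactly. Their poses are not given: they have to be found in the camera images.
- pump: pump unit bolted to the bench: grey base plate 190 (x) by 210 (y) by 12 mm. Origin: centre of its underside; z up. In its frame: plunger barrel (46 mm wide, collar 52, top at z 124) at x -30, y +55 mm; thinner indicator barrel (34 mm wide, top at z 90) at x -30, y -55; steel filter canister (88 mm wide, top at z 102) at x +45, y 0
- plunger (a joint): plunger travel, straight down: 0 fully up (as at the start), 0.026 m fully down on its stop. Spring: about 4 N at the top, 11 N at the bottom, up to 3 N more while raising the pin; springs back up by itself within 0.3 s when released
- plunger_top (a point): centre of the top face of the black mushroom plunger (head 50 mm wide, flat top 44 mm across, 16 mm thick); moves with it. Fully up it is 170 mm above the bench
- pin (a joint): how far the pin stands out: 0 fully in, 0.048 to 0.050 m fully out; starts at 0 to 0.018. Each full stroke (down 24 mm or more, then back up to within 1 mm) ratchets it up during the push, by 10 mm (the first by 3 to 16 mm), and it stays there within 2 mm: 3 to 5 strokes in all. Shorter strokes raise it less or not at all. Strokes beyond fully out do nothing
- pin_top (a point): centre of the flat top of the steel indicator pin (head 16 mm wide and 6 mm thick on a 10 mm stem); 96 mm above the bench when fully in, 146 mm when fully out
- dropper: bystander: amber glass dropper bottle, 44 mm wide, 108 mm tall, white collar and rubber bulb; origin at the centre of its underside
- beaker: bystander: empty glass beaker, 68 mm wide, 85 mm tall; origin at the centre of its underside
- cylinder: bystander: empty clear measuring cylinder, 28 mm wide, 154 mm tall, on a round blue foot 64 mm wide; origin at the centre of its underside

How it is judged:
By the outcome, as a careful person would: the job done as asked, in the order asked, and still so for the second after the job is handed in, with the robot touching nothing.
It also fails if it takes over 45 s, if anything falls off the work surface, if the arm or the gripper's body presses on something with over 40 N, if the wrist force passes 120 N, or if a joint passes its speed limit or range.

## Working session

There is one attempt and no reset: what is moved stays moved. The work goes in short steps, Python scripts to look and compute and a tool call to move; the robot and the scene stay as the last step left them, time stands still between calls to the robot, and variables do not carry over. Pictures are saved under pics/ and viewed, at most 10 in all, crops included, and the job is handed in when it is done.

Besides the shell and the picture viewer there is one more tool, called as a command line: name --argument value ..., lists and objects as JSON in quotes. carry_out: Moves the arm, as the interface text tells. Its arguments: {"type":"object","properties":{"plan":{"type":"array","items":{"type":"object","properties":{"gripper":{"type":"number"},"dx":{"type":"number"},"dy":{"type":"number"},"dz":{"type":"number"},"twist":{"type":"number"}}}}},"required":["plan"]}

```bash
mkdir -p pics; cat > h.py <<'E'
import numpy as np, cv2
from workcell import manip
def ray(name,u,v):
    m=manip.camera_model(name)
    d=np.array([(u-m["cx"])/m["fx"],(v-m["cy"])/m["fy"]]); s=d.copy()
    for _ in range(20): s=d/(1+m["k1"]*(s@s))
    R=np.array(m["R"]);t=np.array(m["t"])
    return -R.T@t, R.T@np.array([s[0],s[1],1])
def onz(name,u,v,z):
    o,d=ray(name,u,v); return o+d*(z-o[2])/d[2]
def proj(name,X):
    m=manip.camera_model(name); c=np.array(m["R"])@X+np.array(m["t"]); s=c[:2]/c[2]
    s=s*(1+m["k1"]*(s@s)); return s[0]*m["fx"]+m["cx"], s[1]*m["fy"]+m["cy"]
E
python3 - <<'E'
from h import *
a=manip.capture("top");b=manip.capture("scene")
for n,i in(("top",a),("scene",b)): cv2.imwrite(f"pics/{n}0.png",cv2.cvtColor(i,cv2.COLOR_RGB2BGR))
print(manip.state())
E
```

```text
{'t': 0.1, 'joint_positions': array([ 1.08620345e+00,  4.86653347e-02,  9.77139455e-02,  1.62199285e+00,
       -2.66377539e-05,  1.44300529e+00]), 'dq': array([ 8.91649840e-04,  2.42940146e-06,  2.31571736e-03,  9.30655156e-04,
       -5.06108369e-04, -1.08544332e-03]), 'tau': array([ 3.00830128e-03, -3.39851797e+01,  3.20935428e+01,  1.57915597e-02,
       -1.39733665e-04, -9.37693102e-06]), 'position': array([0.18312987, 0.49144119, 0.23821976]), 'orientation': array([-3.13945886e+00, -2.47317080e-04,  2.78479058e+00]), 'ft_force': array([-0.70556853, -0.80417958, -0.17527906]), 'ft_torque': array([-0.03393884,  0.00563552, -0.05663146]), 'finger_force': 0.0, 'opening': 0.08502294100036374}
```

View pics/top0.png

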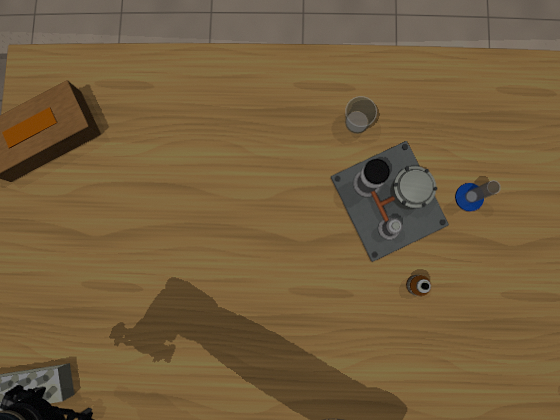

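View pics/scene0.png

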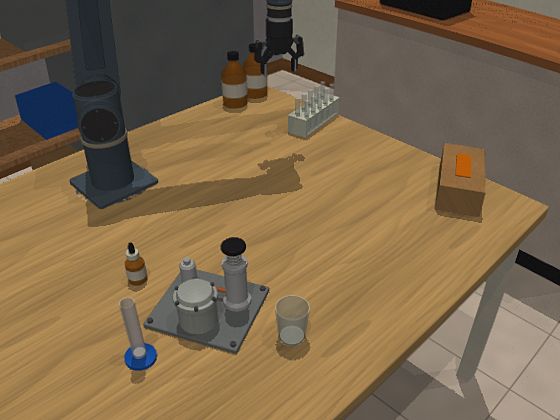

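The top view shows the plunger head at about (377,171), the pin at about (394,227), the canister at (415,187), the beaker at (361,114), the blue-footed cylinder at (470,196) and the dropper at (420,285). In the scene view the plunger head is at (233,247) and the pin head at (187,262).

```bash
python3 - <<'E'
from h import *
def blob(n,x0,x1,y0,y1,th=45):
    i=cv2.imread(f"pics/{n}0.png")[y0:y1,x0:x1]; m=(i.max(2)<th).astype('uint8')
    k,l,s,c=cv2.connectedComponentsWithStats(m); j=1+s[1:,4].argmax(); s=s[j]
    return (x0+s[0]+(s[2]-1)/2,y0+s[1]+(s[3]-1)/2), s
for n,r in(("top",(355,400,150,188)),("scene",(215,250,232,260))):
    c,s=blob(n,*r); print(n,c,s,onz(n,*c,0.170),onz(n,*c,.162))
for nm,u,v,z in(("pin",394,226,.1),("can",415,187,.1),("c1",405.5,142,.012),("c2",332,178.5,.012),("c3",373,261,.012),("c4",447.5,223,.012),("beak",361,112,.085),("cyltop",489,187,.154),("foot",470,197,.005),("drop",425,286,.1)):
    print(nm,onz("top",u,v,z).round(3))
i=cv2.imread("pics/top0.png")[130:270,320:460]; cv2.imwrite("pics/z.png",cv2.resize(i,None,fx=4,fy=4,interpolation=2))
E
```

```text
top (np.float64(376.5), np.float64(170.5)) [  9   8  26  26 515] [ 0.62037205 -0.06159934  0.17      ] [ 0.62185404 -0.06275967  0.162     ]
scene (np.float64(233.0), np.float64(246.5)) [  6   6  25  18 362] [ 0.62588472 -0.0625744   0.17      ] [ 0.61820575 -0.05658782  0.162     ]
pin [ 0.52  -0.108  0.1  ]
can [ 0.601 -0.151  0.1  ]
c1 [ 0.716 -0.149  0.012]
c2 [0.63  0.014 0.012]
c3 [ 0.45  -0.078  0.012]
c4 [ 0.536 -0.241  0.012]
beak [ 0.761 -0.041  0.085]
cyltop [ 0.595 -0.284  0.154]
foot [ 0.596 -0.294  0.005]
drop [ 0.4  -0.17  0.1 ]
```

View pics/z.png

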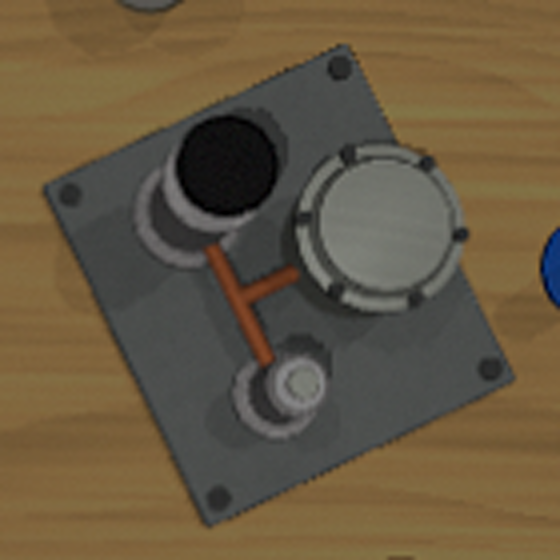

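carry_out --plan '[{"gripper":-1,"dx":3,"dy":-3.7},{"gripper":-1,"dx":3,"dy":-3.7},{"gripper":-1,"dx":3,"dy":-3.7},{"gripper":-1,"dx":3,"dy":-3.7},{"gripper":-1,"dx":3,"dy":-3.7},{"gripper":-1,"dx":3,"dy":-3.7},{"gripper":-1,"dx":3,"dy":-3.7},{"gripper":-1,"dx":3,"dy":-3.7},{"gripper":-1,"dx":3,"dy":-3.7},{"gripper":-1,"dx":3,"dy":-3.7},{"gripper":-1,"dx":3,"dy":-3.7},{"gripper":-1,"dx":3,"dy":-3.7}]'

```text
validation failed for argument at $.pl...
```

carry_out --plan '[{"gripper":-1,"dx":3,"dy":-3.7},{"gripper":-1,"dx":3,"dy":-3.7},{"gripper":-1,"dx":1.5,"dy":-3.0},{"gripper":-1},{"gripper":-1}]'

```text
validation failed for argument at $.pl...
```

carry_out --plan '[{"gripper":-1,"dx":3,"dy":-3.7,"dz":0,"twist":0},{"gripper":-1,"dx":3,"dy":-3.7,"dz":0,"twist":0},{"gripper":-1,"dx":3,"dy":-3.7,"dz":0,"twist":0},{"gripper":-1,"dx":3,"dy":-3.7,"dz":0,"twist":0},{"gripper":-1,"dx":3,"dy":-3.7,"dz":0,"twist":0},{"gripper":-1,"dx":3,"dy":-3.7,"dz":0,"twist":0},{"gripper":-1,"dx":3,"dy":-3.7,"dz":0,"twist":0},{"gripper":-1,"dx":3,"dy":-3.7,"dz":0,"twist":0},{"gripper":-1,"dx":3,"dy":-3.7,"dz":0,"twist":0},{"gripper":-1,"dx":3,"dy":-3.7,"dz":0,"twist":0},{"gripper":-1,"dx":3,"dy":-3.7,"dz":0,"twist":0},{"gripper":-1,"dx":3,"dy":-3.7,"dz":0,"twist":0}]'

```text
t: 1.6
position: [0.5439, 0.0466, 0.2386]
orientation: [-3.141, -0.001, 2.785]
ft_force: [0.6, 0.8, -0.6]
opening: 0.0001
finger_force: 0.0
```

carry_out --plan '[{"gripper":-1,"dx":3,"dy":-3.7,"dz":0,"twist":0},{"gripper":-1,"dx":3,"dy":-3.7,"dz":0,"twist":0},{"gripper":-1,"dx":1.8,"dy":-3.3,"dz":0,"twist":0},{"gripper":-1,"dx":0,"dy":0,"dz":0,"twist":0},{"gripper":-1,"dx":0,"dy":0,"dz":0,"twist":0}]'

```text
t: 2.22
position: [0.6209, -0.0587, 0.2387]
orientation: [3.141, -0.002, 2.785]
ft_force: [-0.7, 0.7, -0.7]
opening: 0.0002
finger_force: 0.0
```

```bash
python3 - <<'E'
from h import *
s=manip.state();print(s["position"],s["orientation"])
a=manip.capture("scene");b=manip.capture("wrist")
cv2.imwrite("pics/s1.png",cv2.resize(a[170:370,90:330,::-1],None,fx=3,fy=3));cv2.imwrite("pics/w1.png",b[:,:,::-1])
E
```

```text
[ 0.62085563 -0.05866029  0.23867511] [ 3.14127371e+00 -1.85178769e-03  2.78464817e+00]
```

View pics/s1.png

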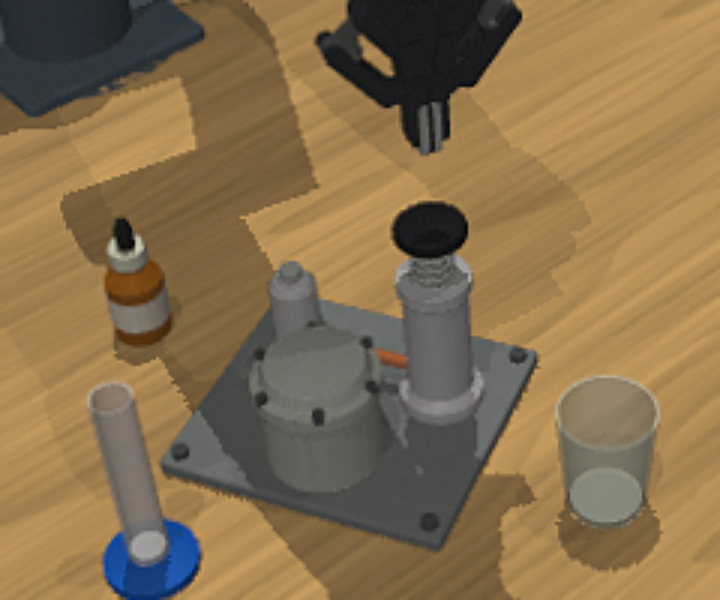

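View pics/w1.png

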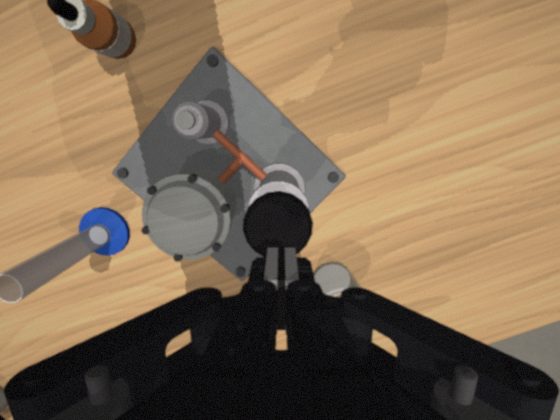

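The scene crop shows the shut fingertips (430,150) right above the plunger head (430,225), with the pin short at (290,270). The wrist view agrees: head at (278,225), pads at (281,250), and nothing else is near the fingers. I'll descend and make the first stroke gently.

carry_out --plan '[{"gripper":-1,"dx":0.2,"dy":-0.3,"dz":-2.5,"twist":0},{"gripper":-1,"dx":0,"dy":0,"dz":-2.5,"twist":0},{"gripper":-1,"dx":0,"dy":0,"dz":-0.8,"twist":0},{"gripper":-1,"dx":0,"dy":0,"dz":0,"twist":0}]'

```text
t: 2.82
position: [0.6228, -0.0612, 0.1812]
orientation: [-3.142, -0.001, 2.786]
ft_force: [0.5, -0.7, -0.3]
opening: 0.0
finger_force: 0.0
```

carry_out --plan '[{"gripper":-1,"dx":0,"dy":0,"dz":-0.9,"twist":0},{"gripper":-1,"dx":0,"dy":0,"dz":-0.9,"twist":0},{"gripper":-1,"dx":0,"dy":0,"dz":-0.9,"twist":0},{"gripper":-1,"dx":0,"dy":0,"dz":0,"twist":0},{"gripper":-1,"dx":0,"dy":0,"dz":0,"twist":0}]'

```text
t: 3.45
position: [0.6246, -0.0619, 0.1585]
orientation: [3.14, 0.005, 2.785]
ft_force: [-2.8, 0.8, 9.3]
opening: -0.0001
finger_force: 4.5
```

carry_out --plan '[{"gripper":-1,"dx":0,"dy":0,"dz":-0.6,"twist":0},{"gripper":-1,"dx":0,"dy":0,"dz":-0.5,"twist":0},{"gripper":-1,"dx":0,"dy":0,"dz":0,"twist":0},{"gripper":-1,"dx":0,"dy":0,"dz":0,"twist":0}]'

```text
t: 3.95
position: [0.6246, -0.0618, 0.1519]
orientation: [3.14, 0.008, 2.785]
ft_force: [-9.0, 1.5, 22.0]
opening: 0.0001
finger_force: 10.9
```

carry_out --plan '[{"gripper":-1,"dx":0,"dy":0,"dz":2.0,"twist":0},{"gripper":-1,"dx":0,"dy":0,"dz":2.2,"twist":0},{"gripper":-1,"dx":0,"dy":0,"dz":0,"twist":0},{"gripper":-1,"dx":0,"dy":0,"dz":0,"twist":0},{"gripper":-1,"dx":0,"dy":0,"dz":0,"twist":0}]'

```text
t: 4.58
position: [0.6226, -0.0619, 0.1835]
orientation: [-3.141, -0.003, 2.785]
ft_force: [0.1, 1.2, -0.0]
opening: -0.0001
finger_force: 0.0
```

```bash
cat > look.py <<'E'
from h import *
import sys
a=manip.capture("scene");s=manip.state();print(s["t"],s["position"])
c=cv2.resize(a[170:370,90:330,::-1],None,fx=3,fy=3);P=np.array([.52,-.108,0])
for z in(.096,.146):
    u,v=proj("scene",P+[0,0,z]);print(z,(u-90)*3,(v-170)*3)
cv2.imwrite(sys.argv[1],c)
E
python3 look.py pics/s2.png
```

```text
4.625 [ 0.62262295 -0.06194527  0.18358329]
0.096 287.01481388730593 270.805232565262
0.146 279.2672666436872 215.2533218498514
```

View pics/s2.png

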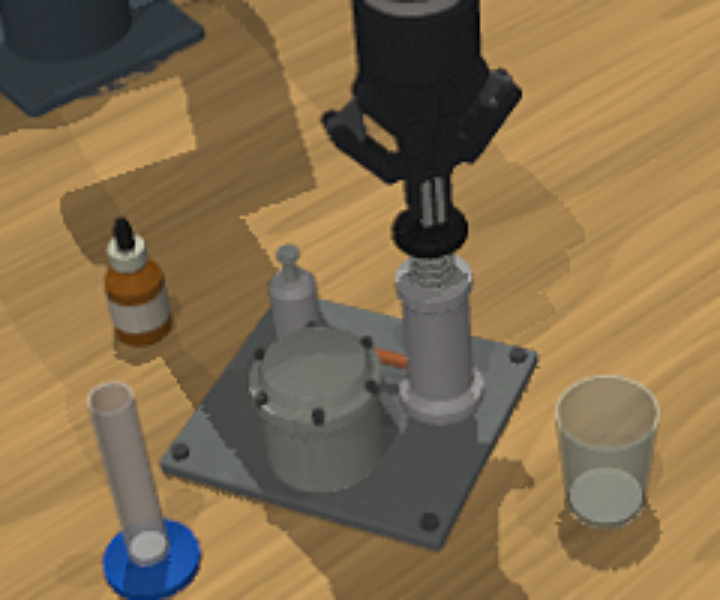

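The plunger is back up with the fingertips just clear of it. The pin head is at about (288,250), so roughly 18 mm out, and fully out should be at row 215 or so.

carry_out --plan '[{"gripper":-1,"dx":0,"dy":0,"dz":-1.4,"twist":0},{"gripper":-1,"dx":0,"dy":0,"dz":-1.4,"twist":0},{"gripper":-1,"dx":0,"dy":0,"dz":-1.4,"twist":0},{"gripper":-1,"dx":0,"dy":0,"dz":0,"twist":0},{"gripper":-1,"dx":0,"dy":0,"dz":0,"twist":0},{"gripper":-1,"dx":0,"dy":0,"dz":0,"twist":0}]'

```text
t: 5.38
position: [0.6241, -0.0622, 0.1519]
orientation: [3.141, 0.008, 2.785]
ft_force: [-9.6, 0.5, 27.9]
opening: 0.0002
finger_force: 14.0
```

carry_out --plan '[{"gripper":-1,"dx":0,"dy":0,"dz":2.0,"twist":0},{"gripper":-1,"dx":0,"dy":0,"dz":2.2,"twist":0},{"gripper":-1,"dx":0,"dy":0,"dz":0,"twist":0},{"gripper":-1,"dx":0,"dy":0,"dz":0,"twist":0},{"gripper":-1,"dx":0,"dy":0,"dz":0,"twist":0}]'

```text
t: 6.0
position: [0.6224, -0.0619, 0.1829]
orientation: [-3.141, -0.004, 2.785]
ft_force: [-0.6, -0.1, -0.1]
opening: 0.0001
finger_force: 0.0
```

carry_out --plan '[{"gripper":-1,"dx":0,"dy":0,"dz":-1.4,"twist":0},{"gripper":-1,"dx":0,"dy":0,"dz":-1.4,"twist":0},{"gripper":-1,"dx":0,"dy":0,"dz":-1.4,"twist":0},{"gripper":-1,"dx":0,"dy":0,"dz":0,"twist":0},{"gripper":-1,"dx":0,"dy":0,"dz":0,"twist":0},{"gripper":-1,"dx":0,"dy":0,"dz":0,"twist":0}]'

```text
t: 6.75
position: [0.6239, -0.0621, 0.1519]
orientation: [3.141, 0.007, 2.785]
ft_force: [-10.2, 1.3, 28.2]
opening: -0.0002
finger_force: 14.4
```

carry_out --plan '[{"gripper":-1,"dx":0,"dy":0,"dz":2.0,"twist":0},{"gripper":-1,"dx":0,"dy":0,"dz":2.2,"twist":0},{"gripper":-1,"dx":0,"dy":0,"dz":0,"twist":0},{"gripper":-1,"dx":0,"dy":0,"dz":0,"twist":0},{"gripper":-1,"dx":0,"dy":0,"dz":0,"twist":0}]'

```text
t: 7.38
position: [0.6224, -0.0619, 0.1828]
orientation: [-3.141, -0.004, 2.785]
ft_force: [-0.0, -0.2, 0.3]
opening: -0.0002
finger_force: 0.0
```

carry_out --plan '[{"gripper":-1,"dx":0,"dy":0,"dz":-1.4,"twist":0},{"gripper":-1,"dx":0,"dy":0,"dz":-1.4,"twist":0},{"gripper":-1,"dx":0,"dy":0,"dz":-1.4,"twist":0},{"gripper":-1,"dx":0,"dy":0,"dz":0,"twist":0},{"gripper":-1,"dx":0,"dy":0,"dz":0,"twist":0},{"gripper":-1,"dx":0,"dy":0,"dz":0,"twist":0}]'

```text
t: 8.12
position: [0.6239, -0.0622, 0.1519]
orientation: [3.141, 0.007, 2.785]
ft_force: [-10.3, 1.9, 29.2]
opening: -0.0001
finger_force: 14.3
```

carry_out --plan '[{"gripper":-1,"dx":0,"dy":0,"dz":2.0,"twist":0},{"gripper":-1,"dx":0,"dy":0,"dz":2.2,"twist":0},{"gripper":-1,"dx":0,"dy":0,"dz":0,"twist":0},{"gripper":-1,"dx":0,"dy":0,"dz":0,"twist":0},{"gripper":-1,"dx":0,"dy":0,"dz":0,"twist":0}]'

```text
t: 8.75
position: [0.6224, -0.0619, 0.1829]
orientation: [-3.141, -0.004, 2.785]
ft_force: [0.0, -0.1, 0.2]
opening: -0.0001
finger_force: 0.0
```

```bash
python3 look.py pics/s3.png
```

```text
8.8 [ 0.62250944 -0.06190665  0.18319429]
0.096 287.01481388730593 270.805232565262
0.146 279.2672666436872 215.2533218498514
```

View pics/s3.png

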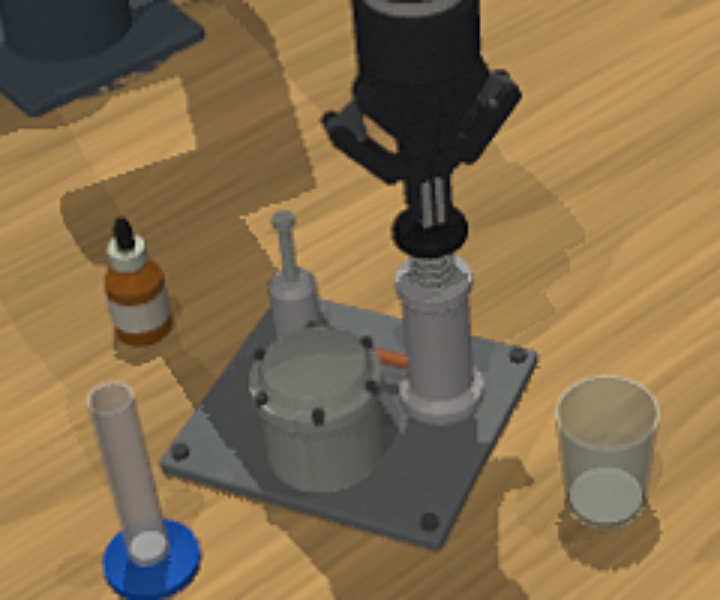

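The pin head is now at about (284,215), which matches fully out. An extra stroke does no harm, so I'll do one as insurance, then lift clear and compare.

carry_out --plan '[{"gripper":-1,"dx":0,"dy":0,"dz":-1.4,"twist":0},{"gripper":-1,"dx":0,"dy":0,"dz":-1.4,"twist":0},{"gripper":-1,"dx":0,"dy":0,"dz":-1.4,"twist":0},{"gripper":-1,"dx":0,"dy":0,"dz":0,"twist":0},{"gripper":-1,"dx":0,"dy":0,"dz":0,"twist":0},{"gripper":-1,"dx":0,"dy":0,"dz":0,"twist":0}]'

```text
t: 9.55
position: [0.6241, -0.0622, 0.1519]
orientation: [3.141, 0.008, 2.785]
ft_force: [-9.9, 0.7, 27.3]
opening: -0.0002
finger_force: 13.9
```

carry_out --plan '[{"gripper":-1,"dx":0,"dy":0,"dz":2.0,"twist":0},{"gripper":-1,"dx":0,"dy":0,"dz":2.2,"twist":0},{"gripper":-1,"dx":0,"dy":0,"dz":2.5,"twist":0},{"gripper":-1,"dx":0,"dy":0,"dz":2.5,"twist":0},{"gripper":-1,"dx":0,"dy":0,"dz":1,"twist":0},{"gripper":-1,"dx":0,"dy":0,"dz":0,"twist":0},{"gripper":-1,"dx":0,"dy":0,"dz":0,"twist":0},{"gripper":-1,"dx":0,"dy":0,"dz":0,"twist":0}]'

```text
t: 10.55
position: [0.6228, -0.062, 0.2437]
orientation: [-3.141, -0.003, 2.785]
ft_force: [0.2, 1.1, 0.1]
opening: 0.0001
finger_force: 0.0
```

```bash
python3 look.py pics/s4.png
```

```text
10.6 [ 0.62287441 -0.06194801  0.24395777]
0.096 287.01481388730593 270.805232565262
0.146 279.2672666436872 215.2533218498514
```

View pics/s4.png

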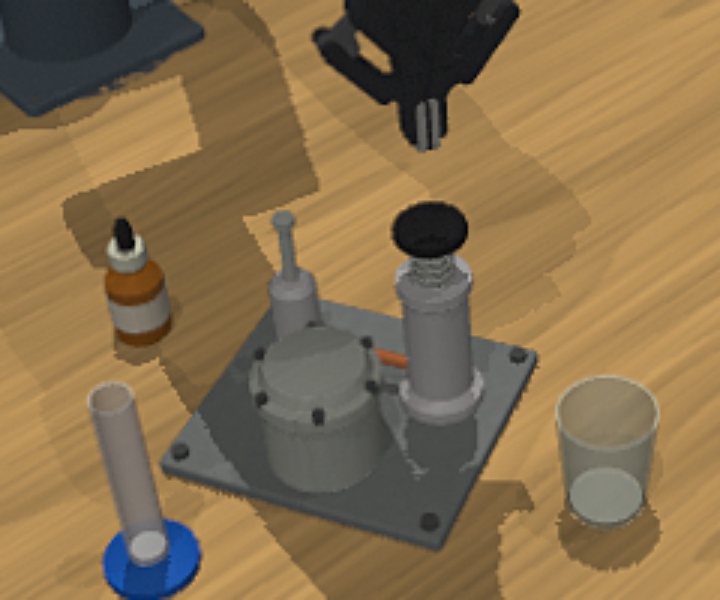

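The extra stroke did not move the pin, still at (284,215), so it is fully out. The plunger is up, the fingertips are clear and the glassware has not moved.

```bash
python3 -c "
from workcell import manip
print(manip.hand_in())"
```

```text
the job is handed in; nothing more can be done
None
```

The filter is charged and handed in: five full strokes popped the indicator pin fully out (the last stroke moved it no further), the plunger is up, and the glassware and bottle are where they stood.

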